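Clamp the sinker mould with the outer ring only

ROBOT

A 6-joint arm with a two-finger parallel gripper is mounted at the origin on the work surface. World frame = base frame: x ahead of the robot, y to its left, z up, the work surface at z = 0. Lengths are in mm, angles in rad, forces in N, time in s.
With the tool pointing down it reaches from about 350 to 975 mm from the base axis. Payload 7.1 kg.
Tool frame: the origin (TCP) lies at the very end of the fingers, on their centre line; the grasp point (between the pads) lies 19 mm behind it; z points along the fingers, y is the line along which they close (so a half turn about z gives the same grasp; the last joint's range is limited). The gripper opens to 88 mm and grips with 3 to 60 N. Pads are 20 mm wide; open, the fingers measure 115 mm over their backs; the gripper's body (75 mm by 178 mm) begins 61 mm behind the grasp point.
Start: joints at [1.206, 0.423, 1.63, -0, 1.089, -0.019], TCP at [211.811, 587.997, 202.575] pointing down, gripper open.
Joint ranges: [-3, 3], [-0.9, 2.11], [0.09, 2.58], [-1.31, 4.45], [0.11, 2.69], [-2.54, 2.54]. Speed limits (rad/s): [2.39, 2.39, 3.01, 3.14, 3.14, 3.14].

INTERFACE

Orientations are given as a rotation vector (axis times angle).
In Python, from workcell import * gives the robot as it stands.
- The arm moves only by the tool step_arm, never from a script. Its argument "deltas" is a list of rows, each a list of 3 entries, a list of its own where there are three numbers: the shift along the tool's x, y, z in units of 300 mm (1.0 is 300 mm), then the turn, a rotation vector about the tool's x, y, z in units of 1.5 rad (1.0 is 1.5 rad), then the gripper command: -1 is shut, 1 is fully open, values between are in proportion. In form: [[[dx, dy, dz], [rx, ry, rz], gripper], ...]. A call has 1 to 20 rows; each row is the pose to reach, as a shift and turn from the pose commanded when the call began, along the tool's axes at that moment; what a row does not reach only later rows make up. A row lasts 1/12 s, in which the tool goes at most 41.7 mm and 7.16 degrees, less where a joint would pass 70% of its speed; a pose out of reach is approached as far as the arm can. A call with a number of a shift or a turn outside -1 to 1 is refused whole. A call with a gripper value outside its range is refused whole. The fingers move at their own pace and stop on an object; the grip force is fixed at half the most. Time passes only in rows, so rows that repeat a pose let the fingers close. It gives the time, the measured TCP pose, the force, the opening and the grip force at its end, in the units of the state.
- get_obs(): the state, without advancing time (a new reading comes with each control period).
- get_image(name): name is "scene" or "top" or "wrist"; returns a dict with "pixels" (480x640x3 uint8, red, green, blue), "fx", "fy", "cx", "cy" (pixels), "dist_coeffs" ([k1, k2, p1, p2, k3] as OpenCV has them; the pictures are not rectified), "T" (4x4, takes a point from camera to world coordinates). Camera axes: x right, y down, z forward; pixel columns grow to the right and rows downward; lengths in mm; the calibration is good to about 2 mm. A picture is of the moment at which its call begins. There is no depth.
- close_job(): hands the job in; it is judged then, once.
The state is a dict: "t": time; "qpos": joint angles; "qvel": joint speeds; "joint_torque": joint torques, N m; "ee_pos": TCP position; "orientation": TCP orientation; "ft_force": force on the tool from outside, world axes, zero at the start; "moment": the same for the moment, N m; "width": finger opening in mm; "grasp_force": force on a finger pad.
Only numpy, scipy, OpenCV 4.12 (cv2) and the standard library are available. Lean on these libraries where they do the work, as an engineer would, in place of code of your own. Each camera call takes 0.05 s, during which the arm holds its last target. There are 200 camera calls.

TASK

Stand the aluminium sinker mould upright between the jaws of the blue bench vise, its 60 mm length along the jaws' line, and let go of it. Then turn only the black outer ring clockwise, seen from above, until the sliding jaw clamps the mould and its sprung pad is pressed in about halfway (never bottomed); the small red knob on top of the ring is already set and must not turn. Leave the cup, the crock and the two sinkers where they are, and let go of everything.

Things in the scene. Friction and masses are not known exactly. Their poses are not given: they have to be found in the camera images.
- vise: Blue vise, 270 mm long (its y), 64 mm wide (x); origin at bench level, z up. Far jaw at +y, winding head (70 mm square, top 70 mm above the bench) at -y. Bed 30 mm above the bench, jaw tops 72 mm. The far jaw's face is 80 to 90 mm from the origin along +y: its packing differs each time and is not measured; it does not give. The sliding jaw closes along +y, 12 mm per rad of the ring.
- seat (a point): Point on top of the vise bed (30 mm above the bench), between the jaws, where the middle of the mould's underside should go; axes as the vise. A mould centred here has 5 mm or more free on each side along y before the jaw is wound in. Up to 10 mm off centre across the bed (x) is fine.
- pad_face (a point): Centre of the sliding jaw pad's face, 52 mm above the bench; +y points at the mould. The pad (54 mm wide, 40 high) is sprung: 9 mm of travel at 4 N per mm, so 18 N halfway, 36 N bottomed. Halfway is about 4.5 mm, or 0.375 rad of the ring, past the point where both jaws hold the mould; 3 to 6 mm counts as about halfway.
- ring_mid (a point): Centre of the black knurled outer ring, half-way up, on its vertical axis: 56 mm across, 22 mm high, 80 to 102 mm above the bench, open below its rim down to the head (70 mm). Turns freely at about 0.45 N m, plus 0.012 N m per newton of clamping (0.22 more at halfway, 0.58 more per rad); pushing the loose mould along adds up to 0.05. Stays where left.
- ring (a joint): Angle of the outer ring in rad; grows clockwise seen from above, which closes the jaw. Starts between 0 and 0.4, ends at 3.6. Both jaws first hold the mould at about 1.3 to 2.2, depending on the far jaw. When a turn is paused the ring's friction can hold the hand's torque anywhere from load - 0.45 to load + 0.45 N m: watch how the signed torque rises between turns made alike.
- inner_tip (a point): Pointer end of the small red inner knob, a bar 34 mm long, 9 mm wide and 14 mm high on the same axis as the ring, 17 mm from the axis; it spans 108 to 123 mm above the bench. It turns at the lightest touch. Set by hand already; may point anywhere.
- mould_center (a point): Centre of the aluminium two-part mould, half-way up: a block 44 mm (its x) by 60 mm (its y) by 60 mm high (z up), about 0.4 kg, the parting line across the middle of its y and a dark pouring hole in its top. Starts standing on the bench. Either way round is the same.
- cup: Copper pouring cup, 68 mm across, 62 mm high, origin under its centre. Leave alone.
- crock: Grey stoneware crock, 90 mm across, 90 mm high, origin under its centre. Leave alone.
- sinker0: Flat dark disc sinker, 44 mm across, 9 mm thick, origin under its centre. Leave alone.
- sinker1: The other disc sinker, same size. Leave alone.
Mind the look-alikes: they are no part of the job. What is meant by the part that bears mould_center is not turquoise, and is the larger of those in its own colour.

How it is judged (in metres and radians):
On the way, in this order (a step that is already met when the one before it is completed fails the run):
1. the mould stands on the vise bed between the jaws and is let go, the jaw not yet pressing (x of mould_center in the frame of seat between -0.013 and 0.013 m and y of mould_center in the frame of seat between -0.02 and 0.025 m and z of mould_center in the frame of seat between 0.026 and 0.034 m and angle between mould_center's own z axis and vertical below 0.08 rad and angle between the y axis of mould and the y axis of vise, either way round below 0.25 rad and contact force between the fingers and mould below 0.1 N and contact force between jaw_pad and mould below 6 N), for 0.2 s.
2. the outer ring has clamped the mould, pad pressed in about halfway (contact force between jaw_pad and mould between 11 and 26 N), for 0.3 s.
At the end, for the whole second after the job is handed in: The mould stands upright (within 0.08 rad) on the vise bed, square to the jaws (0.1 rad), within 15 mm of the middle across the bed, at rest, and the sprung pad presses it with 11 to 26 N (pad 2.75 to 6.5 mm in, halfway being 18 N); nothing is held (all of step 2 and x of mould_center in the frame of seat between -0.015 and 0.015 m and z of mould_center in the frame of seat between 0.026 and 0.034 m and angle between mould_center's own z axis and vertical below 0.08 rad and angle between the y axis of mould and the y axis of vise, either way round below 0.1 rad and linear speed of mould below 0.01 m/s); the robot touches nothing.
It fails at once if the red inner knob was turned (pointer end moved more than 3 mm) (distance of inner_tip from where it was at the start of the episode above 0.003 m).
It fails at once if the pad was driven nearly to the bottom of its travel (over 32 N) (contact force between jaw_pad and mould above 32 N).
It fails at once if the cup was disturbed (distance of cup from where it was at the start of the episode above 0.015 m).
It fails at once if the crock was disturbed (distance of crock from where it was at the start of the episode above 0.015 m).
It fails at once if a sinker was disturbed (distance of any of sinker0, sinker1 from where it was at the start of the episode above 0.015 m).
It also fails if it takes over 72 s, if anything falls off the work surface, if the arm or the gripper's body presses on something with over 40 N, if the wrist force passes 120 N, or if a joint passes its speed limit or range.

## Working session

There is one attempt and no reset: what is moved stays moved. The work goes in short steps, Python scripts to look and compute and a tool call to move; the robot and the scene stay as the last step left them, time stands still between calls to the robot, and variables do not carry over. Pictures are saved under pics/ and viewed, at most 10 in all, crops included, and the job is handed in when it is done.

Besides the shell and the picture viewer there is one more tool, called after "Emit:" as name(argument=value, ...) on one line, values as JSON. step_arm: Moves the arm, as the interface text tells. Its arguments: {"type":"object","properties":{"deltas":{"type":"array","items":{"type":"array"}}},"required":["deltas"]}

```bash
mkdir -p pics; python3 - <<'E'
from workcell import *
import cv2
o=get_obs();print(o)
for n in("top","scene"):
    i=get_image(n);cv2.imwrite(f"pics/{n}0.png",i["pixels"][:,:,::-1]);print(n,i["fx"],i["fy"],i["cx"],i["cy"],i["dist_coeffs"],i["T"])
E
```

```text
{'t': 0.0, 'qpos': array([ 1.20600537e+00,  4.23826750e-01,  1.63067673e+00,  2.34232662e-05,
        1.08857829e+00, -1.89499764e-02]), 'qvel': array([ 8.68286881e-04,  1.95468522e-04, -1.72261449e-03,  4.73107179e-04,
       -7.05602520e-04,  8.80314277e-05]), 'joint_torque': array([-1.25818828e-03, -5.44633842e+01, -2.73658955e+01,  6.43273001e-02,
        2.30491109e-02, -1.60384880e-04]), 'ee_pos': array([211.60283937, 587.48006249, 201.81572027]), 'orientation': array([-5.40506794e-01, -3.09443686e+00,  2.28974484e-03]), 'ft_force': array([0.29172615, 0.02583317, 0.10659275]), 'moment': array([-0.06230938, -0.02018919,  0.00776263]), 'grasp_force': 0.0, 'width': 87.9295358018797}
top 438.84507254771955 438.84507254771955 312.2406862322575 241.41152627743693 [0.00452326 0.         0.         0.         0.        ] [[ 1.28616989e-02 -9.89659061e-01  1.42861891e-01  3.97180520e+02]
 [-9.99856209e-01 -1.11498513e-02  1.27766624e-02  1.07609671e+02]
 [-1.10516508e-02 -1.43005679e-01 -9.89660162e-01  8.44334882e+02]
 [ 0.00000000e+00  0.00000000e+00  0.00000000e+00  1.00000000e+00]]
scene 582.8970297987812 582.8970297987812 312.59167438810215 246.36330086048076 [-0.14572359  0.          0.          0.          0.        ] [[ 7.56723440e-01  5.32916215e-01 -3.78642235e-01  9.41354694e+02]
 [ 6.53734918e-01 -6.16392099e-01  4.38966328e-01 -3.44087229e+02]
 [ 5.40192142e-04 -5.79707761e-01 -8.14824288e-01  9.82984081e+02]
 [ 0.00000000e+00  0.00000000e+00  0.00000000e+00  1.00000000e+00]]
```

View pics/top0.png

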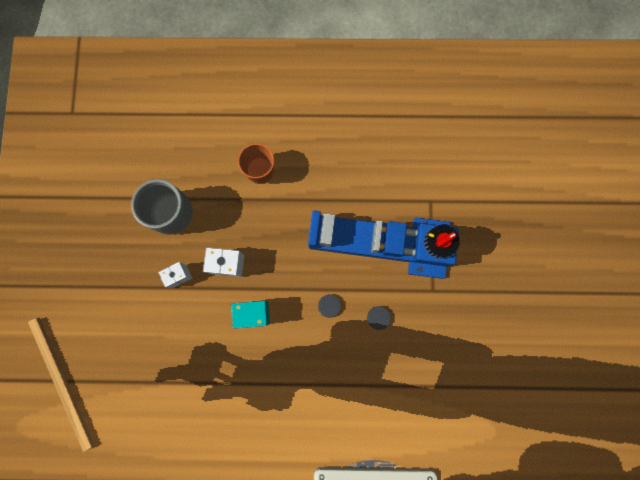

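View pics/scene0.png

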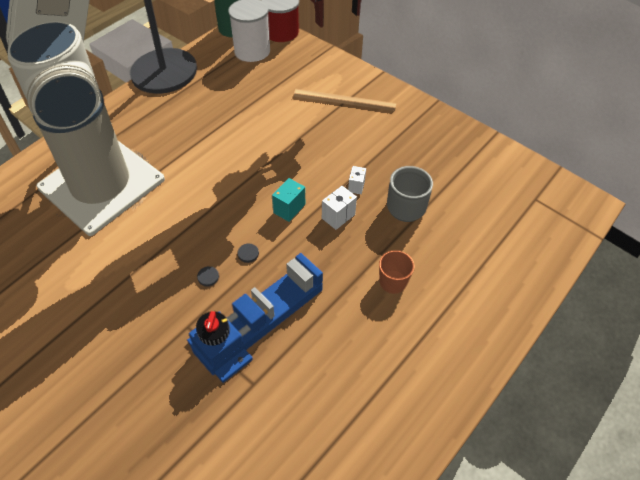

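The top view shows the large white mould at about (223,262), the small white and turquoise decoys, and the vise from (312,230) to (458,245) with the head and ring on the right at (441,240). Next I'll zoom in.

```bash
python3 - <<'E'
import cv2,numpy as np
a=cv2.imread("pics/top0.png")
A=cv2.resize(a[225:295,155:255],None,fx=8,fy=8,interpolation=cv2.INTER_CUBIC)[:,:800][:290*2]
v=cv2.resize(a[200:285,300:470],None,fx=4.7,fy=4.7,interpolation=cv2.INTER_CUBIC)
m=cv2.resize(a[235:285,195:255],None,fx=3.9,fy=3.9,interpolation=cv2.INTER_CUBIC)
c=np.zeros((600,800,3),np.uint8);c[:v.shape[0],:v.shape[1]]=v[:,:800];c[402:402+m.shape[0],:m.shape[1]]=m
cv2.imwrite("pics/crop1.png",c)
E
```

```text
(no output)
```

View pics/crop1.png

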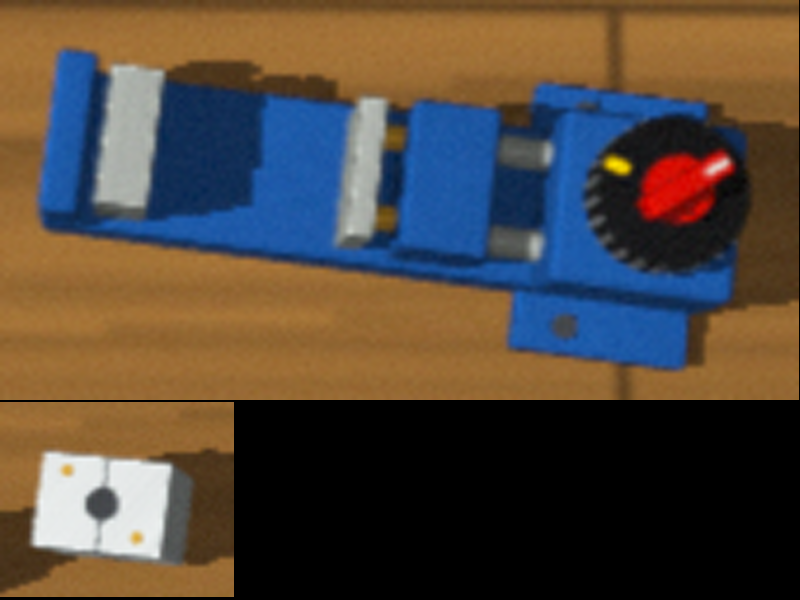

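The crop shows the far jaw face's top edge from (335,215) to (331.5,244), the ring centre at about (442,241), and the mould's top corners at (206.5,248), (239,250.6), (235.5,275) and (204,272). The parting line lies across the image, so the mould's y axis runs roughly along world y.

```bash
cat >h.py <<'E'
import numpy as np,cv2
from workcell import *
def px(im,uv,z):
    K=np.array([[im["fx"],0,im["cx"]],[0,im["fy"],im["cy"]],[0,0,1]])
    uv=np.asarray(uv,float).reshape(-1,1,2)
    n=cv2.undistortPoints(uv,K,np.array(im["dist_coeffs"]))[:,0]
    T=np.array(im["T"]);d=np.c_[n,np.ones(len(n))]@T[:3,:3].T
    return T[:3,3]+d*((np.asarray(z,float)-T[2,3])/d[:,2])[:,None]
def proj(im,P):
    K=np.array([[im["fx"],0,im["cx"]],[0,im["fy"],im["cy"]],[0,0,1]])
    T=np.linalg.inv(np.array(im["T"]))
    return cv2.projectPoints(np.asarray(P,float).reshape(-1,1,3),cv2.Rodrigues(T[:3,:3])[0],T[:3,3],K,np.array(im["dist_coeffs"]))[0][:,0]
E
python3 - <<'E'
from h import *
im=get_image("top")
m=px(im,[(206.5,247.8),(239.1,250.6),(235.5,275),(204,271.7)],[60]*4)
print(m.round(1),m.mean(0))
print([np.linalg.norm(m[i]-m[(i+1)%4]).round(1) for i in range(4)])
for a,b in((0,1),(3,2)):print("mould y ang",np.arctan2(*(m[a]-m[b])[:2]))  # angle of +y axis from world y
v=px(im,[(334.7,214.9),(331.5,243.6),(442.1,241.1)],[72,72,102]);print(v.round(1))
j=v[:2].mean(0);d=j-v[2];print("vise axis ang (x/y)",np.arctan2(d[0],d[1]),np.linalg.norm(d[:2]))
e=v[0]-v[1];print("jaw width",np.linalg.norm(e),"ang",np.arctan2(-e[1],e[0]))
R=cv2.Rodrigues(get_obs()["orientation"])[0];print(R.round(3))
w=get_image("wrist");print(w["T"])
E
```

```text
[[496.6 308.6  60. ]
 [492.2 249.4  60. ]
 [448.1 254.3  60. ]
 [453.4 311.   60. ]] [472.56633401 280.84131071  60.        ]
[np.float64(59.3), np.float64(44.3), np.float64(57.0), np.float64(43.3)]
mould y ang 0.07451653003368361
mould y ang 0.0918791963542808
[[ 557.1   77.9   72. ]
 [ 505.1   83.3   72. ]
 [ 507.4 -104.   102. ]]
vise axis ang (x/y) 0.12806523272624995 186.11552420493155
jaw width 52.29595552874643 ang 0.1032779281652174
[[-0.941  0.339 -0.   ]
 [ 0.339  0.941 -0.001]
 [ 0.    -0.001 -1.   ]]
[[ 3.38324736e-01  9.08239726e-01  2.46245759e-01  1.43831266e+02]
 [ 9.41029304e-01 -3.26405007e-01 -8.90147174e-02  6.12852198e+02]
 [-4.70853679e-04  2.61840356e-01 -9.65111085e-01  3.84482511e+02]
 [ 0.00000000e+00  0.00000000e+00  0.00000000e+00  1.00000000e+00]]
```

Emit:
step_arm(deltas=[[[-1.0,-0.572,0.0],[0,0,0.874],1],[[-1.0,-0.572,0.0],[0,0,0.874],1],[[-1.0,-0.572,0.0],[0,0,0.874],1],[[-1.0,-0.572,0.0],[0,0,0.874],1],[[-1.0,-0.572,0.0],[0,0,0.874],1],[[-1.0,-0.572,0.0],[0,0,0.874],1],[[-1.0,-0.572,0.0],[0,0,0.874],1],[[-1.0,-0.572,0.0],[0,0,0.874],1],[[-1.0,-0.572,0.0],[0,0,0.874],1],[[-1.0,-0.572,0.0],[0,0,0.874],1],[[-1.0,-0.572,0.0],[0,0,0.874],1],[[-1.0,-0.572,0.0],[0,0,0.874],1],[[-1.0,-0.572,0.0],[0,0,0.874],1]])

```text
t: 1.28
ee_pos: [435.9, 324.8, 202.5]
orientation: [-2.313, -2.126, 0.0]
ft_force: [0.5, 0.1, 0.1]
width: 87.9
grasp_force: 0.0
```

```bash
python3 - <<'E'
from h import *
o=get_obs();R=cv2.Rodrigues(o["orientation"])[0];print(o["ee_pos"],R.round(3),o["qpos"],R.T@(np.array([472.6,280.8,160])-o["ee_pos"])/300)
w=get_image("wrist");cv2.imwrite("pics/w1.png",w["pixels"][:,:,::-1]);np.save("w1T.npy",w["T"]);print(w["T"],proj(w,[[472.6,280.8,60]]))
E
```

```text
[435.8645294  324.75631708 202.48697775] [[ 0.084  0.996 -0.   ]
 [ 0.996 -0.084 -0.   ]
 [-0.    -0.    -1.   ]] [6.18451931e-01 3.04411122e-01 1.81065490e+00 2.89081466e-06
 1.02672877e+00 7.02414675e-01] [-0.13571717  0.13433034  0.14161979]
[[ 9.96530239e-01 -8.01587368e-02 -2.24067004e-02  4.41391630e+02]
 [-8.32290470e-02 -9.61780346e-01 -2.60866807e-01  3.96920720e+02]
 [-6.39570337e-04  2.61826550e-01 -9.65114733e-01  3.84963717e+02]
 [ 0.00000000e+00  0.00000000e+00  0.00000000e+00  1.00000000e+00]] [[360.38484757 268.2870559 ]]
```

View pics/w1.png

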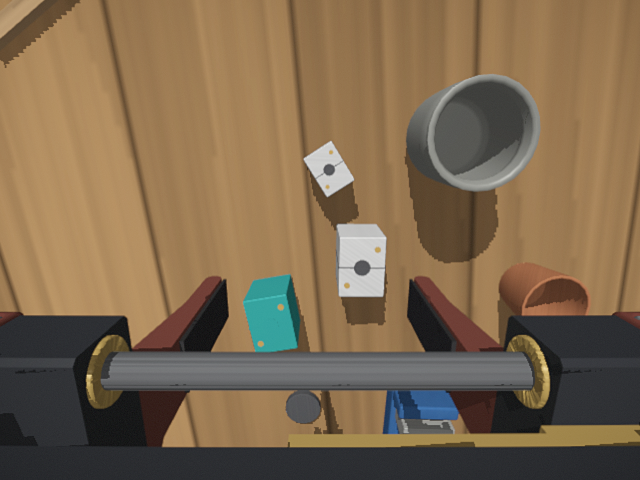

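The wrist view shows the mould's hole at (362,268), against a prediction of (360,268), and its yaw lines up with the tool. The turquoise decoy is close on the left, so I'll go down with the fingers opened to 60 mm.

Emit:
step_arm(deltas=[[[-0.136,0.137,0.1],[0,0,0],0.36],[[-0.136,0.137,0.2],[0,0,0],0.36],[[-0.136,0.137,0.3],[0,0,0],0.36],[[-0.136,0.137,0.35],[0,0,0],0.36],[[-0.136,0.137,0.45],[0,0,0],0.36],[[-0.136,0.137,0.55],[0,0,0],0.36],[[-0.136,0.137,0.625],[0,0,0],0.36],[[-0.136,0.137,0.625],[0,0,0],0.36],[[-0.136,0.137,0.625],[0,0,0],-1],[[-0.136,0.137,0.625],[0,0,0],-1],[[-0.136,0.137,0.625],[0,0,0],-1],[[-0.136,0.137,0.625],[0,0,0],-1],[[-0.136,0.137,0.625],[0,0,0],-1],[[-0.136,0.137,0.625],[0,0,0],-1]])

```text
t: 2.5
ee_pos: [474.5, 281.5, 16.7]
orientation: [2.314, 2.124, 0.005]
ft_force: [-0.2, 1.4, 7.6]
width: 44.0
grasp_force: 30.0
```

Emit:
step_arm(deltas=[[[0,0,-0.1],[0,0,0],-1],[[0,0,-0.2],[0,0,0],-1],[[0,0,-0.3],[0,0,0],-1],[[0,0,-0.36],[0,0,0],-1],[[-0.12,0.037,-0.4],[0,0,0.01],-1],[[-0.24,0.074,-0.4],[0,0,0.023],-1],[[-0.36,0.111,-0.4],[0,0,0.023],-1],[[-0.48,0.148,-0.4],[0,0,0.023],-1],[[-0.6,0.185,-0.4],[0,0,0.023],-1],[[-0.7,0.216,-0.4],[0,0,0.023],-1],[[-0.774,0.239,-0.4],[0,0,0.023],-1],[[-0.774,0.239,-0.4],[0,0,0.023],-1],[[-0.774,0.239,-0.4],[0,0,0.023],-1]])

```text
t: 3.58
ee_pos: [524.5, 42.1, 135.1]
orientation: [-2.354, -2.08, 0.001]
ft_force: [0.5, 0.7, -4.0]
width: 43.5
grasp_force: 30.0
```

```bash
python3 - <<'E'
from h import *
o=get_obs();R=cv2.Rodrigues(o["orientation"])[0];print(o["ee_pos"],R.round(3),o["ft_force"],o["width"],o["moment"])
w=get_image("wrist");cv2.imwrite("pics/w2.png",w["pixels"][:,:,::-1]);np.save("w2T.npy",w["T"])
print(proj(w,[[557,78,72],[505,83,72],[531,80.6,72]]))
E
```

```text
[524.46820518  42.06073756 135.0766972 ] [[ 0.123  0.992 -0.001]
 [ 0.992 -0.123  0.   ]
 [ 0.    -0.001 -1.   ]] [ 0.5118602   0.68460272 -4.04771143] 43.509107975471025 [-0.02885959  0.07327071  0.060297  ]
[[359.36477397 195.05102603]
 [282.82339297 197.08255158]
 [321.04525451 195.91773245]]
```

View pics/w2.png

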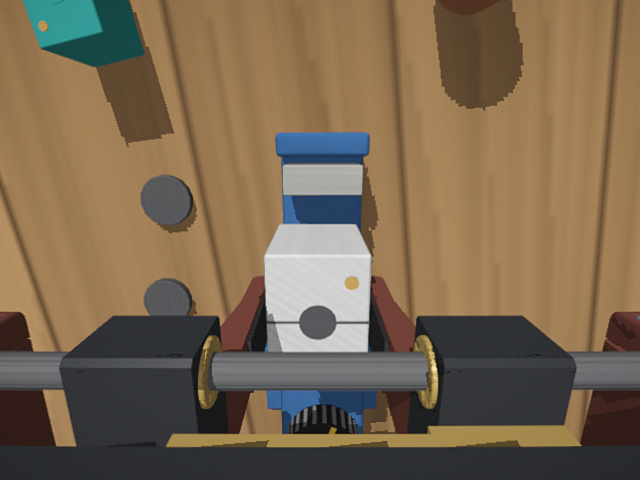

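The wrist view shows the far jaw plate's front edge at row 195, columns 283–363, about 1 mm from the prediction and level with the tool. The mould hangs square in line with it, so I'll lower it.

Emit:
step_arm(deltas=[[[0,0.008,0.08],[0,0,0],-1],[[0,0.008,0.16],[0,0,0],-1],[[0,0.008,0.22],[0,0,0],-1],[[0,0.008,0.26],[0,0,0],-1],[[0,0.008,0.275],[0,0,0],-1],[[0,0.008,0.285],[0,0,0],-1],[[0,0.008,0.29],[0,0,0],-1],[[0,0.008,0.292],[0,0,0],-1],[[0,0.008,0.292],[0,0,0],-1]])

```text
t: 4.38
ee_pos: [527.8, 43.1, 48.2]
orientation: [2.35, 2.083, 0.002]
ft_force: [-0.0, 0.6, -3.1]
width: 44.1
grasp_force: 30.0
```

Emit:
step_arm(deltas=[[[0,0,0.003],[0,0,0],-1],[[0,0,0.005],[0,0,0],-1],[[0,0,0.005],[0,0,0],-1],[[0,0,0.005],[0,0,0],-1]])

```text
t: 4.72
ee_pos: [527.7, 42.9, 46.7]
orientation: [2.351, 2.083, 0.001]
ft_force: [-0.7, 0.1, 4.2]
width: 43.7
grasp_force: 30.0
```

Contact is made, so I'll open part way and rise.

Emit:
step_arm(deltas=[[[0,0,0],[0,0,0],0.4],[[0,0,0],[0,0,0],0.4],[[0,0,0],[0,0,0],0.4],[[0,0,0],[0,0,0],0.4],[[0,0,-0.05],[0,0,0],0.6],[[0,0,-0.15],[0,0,0],1],[[0,0,-0.25],[0,0,0],1],[[0,0,-0.35],[0,0,0],1],[[0,0,-0.45],[0,0,0],1],[[0,0,-0.5],[0,0,0],1],[[0.1,0,-0.5],[0,0,0],1],[[0.2,0,-0.5],[0,0,0],1],[[0.2,0,-0.5],[0,0,0],1],[[0.2,0,-0.5],[0,0,0],1]])

```text
t: 5.88
ee_pos: [534.3, 103.4, 195.9]
orientation: [2.349, 2.086, -0.0]
ft_force: [-0.6, -0.3, -0.0]
width: 87.9
grasp_force: 0.0
```

```bash
python3 - <<'E'
from h import *
o=get_obs();R=cv2.Rodrigues(o["orientation"])[0];print(o["ee_pos"],R.round(3),o["qpos"])
im=get_image("top");a=im["pixels"][:,:,::-1]
v=cv2.resize(a[200:285,300:470],None,fx=4.7,fy=4.7,interpolation=cv2.INTER_CUBIC)
cv2.imwrite("pics/crop3.png",v)
E
```

```text
[534.30639742 103.37924172 195.93233993] [[ 0.118  0.993  0.   ]
 [ 0.993 -0.118 -0.   ]
 [-0.     0.    -1.   ]] [ 1.69334302e-01  3.13533810e-01  1.81493268e+00 -1.57283380e-04
  1.01314199e+00  2.87527659e-01]
```

View pics/crop3.png

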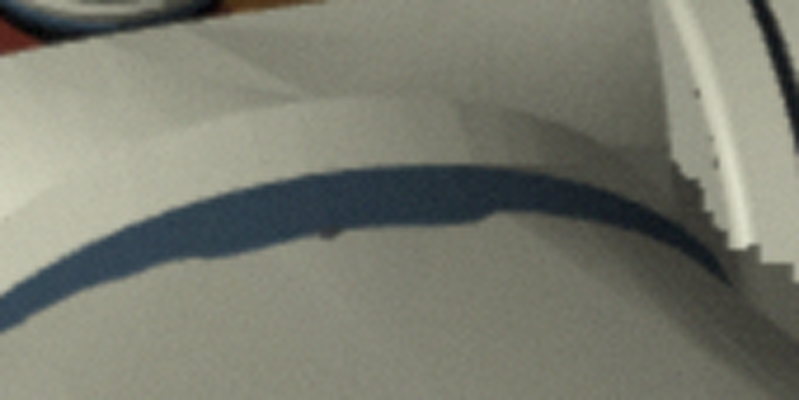

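The arm blocks the top view here, so this crop is no use. I'll use the wrist camera instead.

```bash
python3 - <<'E'
from h import *
w=get_image("wrist");a=w["pixels"][:,:,::-1];np.save("w3T.npy",w["T"]);cv2.imwrite("pics/w3full.png",a)
print(w["fx"],proj(w,[[527.7,43,90],[507.4,-104,102]]))
cv2.imwrite("pics/w3.png",cv2.resize(a[140:440,200:520],None,fx=2,fy=2,interpolation=cv2.INTER_CUBIC)[:600])
E
```

```text
360.2493269249512 [[319.07888536 303.05811033]
 [315.96927194 452.62790174]]
```

View pics/w3.png

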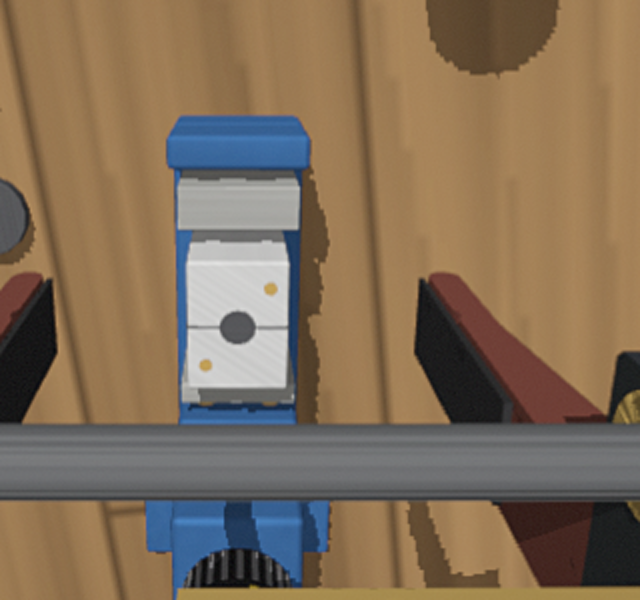

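The crop shows the mould standing square on the bed between the jaws, centred across it. The far jaw face edge is at full-image row 254.5, and the pad's rear top edge is near row 341.

```bash
python3 - <<'E'
from h import *
w=get_image("wrist");w["T"]=np.load("w3T.npy")
P=px(w,[(319.5,254.5),(319.5,341.5),(319,270),(318.5,333.5),(318.7,303.5)],[72,72,90,90,90]);print(P.round(1))
u=np.array([.12,.993,0]);print("along axis rel far face",((P-P[0])@u).round(1))
im=get_image("top");Q=px(im,[(380,236.6),(377.5,236.6),(333.1,229.2)],[72]*3);print(Q.round(1),((Q-Q[2])@u).round(1))
o=get_obs();R=cv2.Rodrigues(o["orientation"])[0];print((R.T@(np.array([507.4,-104,195])-o["ee_pos"])/300).round(3))
E
```

```text
[[532.6  81.3  72. ]
 [522.6  -4.7  72. ]
 [531.2  73.2  90. ]
 [523.7  13.8  90. ]
 [527.3  42.6  90. ]]
along axis rel far face [  0.  -86.6  -8.2 -68.  -39. ]
[[518.7  -2.8  72. ]
 [518.6   1.7  72. ]
 [531.1  80.6  72. ]] [-84.3 -79.9   0. ]
[-0.691 -0.005  0.003]
```

Emit:
step_arm(deltas=[[[-0.1,0,0],[0,0,-0.083],1],[[-0.2,0,0],[0,0,-0.166],1],[[-0.3,0,0],[0,0,-0.25],1],[[-0.4,0,0],[0,0,-0.333],1],[[-0.5,0,0],[0,0,-0.416],1],[[-0.6,0,0],[0,0,-0.5],1],[[-0.69,0,0],[0,0,-0.583],1],[[-0.69,0,0],[0,0,-0.666],1],[[-0.69,0,0],[0,0,-0.75],1],[[-0.69,0,0],[0,0,-0.833],1],[[-0.69,0,0],[0,0,-0.916],1],[[-0.69,0,0],[0,0,-1],1],[[-0.69,0,0],[0,0,-1],1],[[-0.69,0,0],[0,0,-1],1],[[-0.69,0,0],[0,0,-1],1]])

```text
t: 7.33
ee_pos: [509.3, -103.4, 195.9]
orientation: [-0.307, -3.126, -0.0]
ft_force: [-0.4, -0.6, 0.5]
width: 88.0
grasp_force: 0.0
```

```bash
python3 - <<'E'
from h import *
o=get_obs();R=cv2.Rodrigues(o["orientation"])[0];print(o["ee_pos"],R.round(3),o["qpos"])
w=get_image("wrist");a=w["pixels"][:,:,::-1];np.save("w4T.npy",w["T"]);cv2.imwrite("pics/w4.png",a)
print(proj(w,[[507.4,-104,102],[510,-104,102]]))
E
```

```text
[ 509.28972993 -103.42568764  195.88893603] [[-0.981  0.194 -0.   ]
 [ 0.194  0.981  0.   ]
 [ 0.    -0.    -1.   ]] [-2.23243458e-01  2.77823968e-01  1.86668969e+00 -2.00842649e-05
  9.97343322e-01 -1.59833886e+00]
[[315.03815118 237.54510279]
 [315.67833168 240.65983413]]
```

View pics/w4.png

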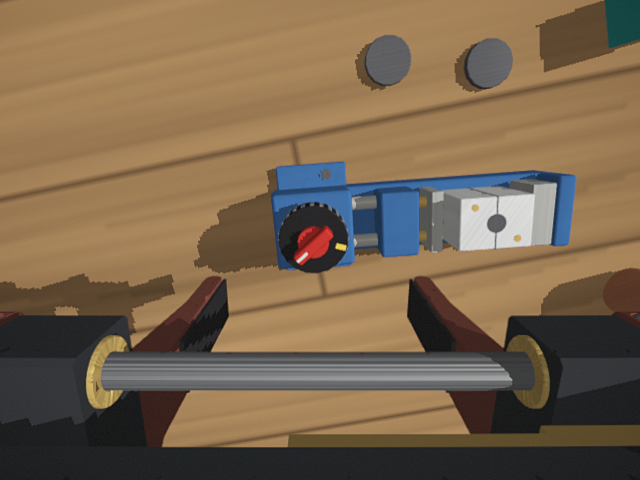

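The wrist view shows the ring's top centre at (314.5,238), matching the prediction, and the mould clear of the pad by about 15 mm. I'll go down over the ring.

Emit:
step_arm(deltas=[[[0.005,-0.002,0.1],[0,0,0],1],[[0.005,-0.002,0.2],[0,0,0],1],[[0.005,-0.002,0.28],[0,0,0],1],[[0.005,-0.002,0.34],[0,0,0],1],[[0.005,-0.002,0.38],[0,0,0],1],[[0.005,-0.002,0.393],[0,0,0],1],[[0.005,-0.002,0.393],[0,0,0],1],[[0.005,-0.002,0.393],[0,0,0],-1],[[0.005,-0.002,0.393],[0,0,0],-1],[[0.005,-0.002,0.393],[0,0,0],-1],[[0.005,-0.002,0.393],[0,0,0],-1],[[0.005,-0.002,0.393],[0,0,0],-1],[[0.005,-0.002,0.393],[0,0,0],-1]])

```text
t: 8.47
ee_pos: [507.8, -106.4, 78.8]
orientation: [0.296, 3.127, -0.008]
ft_force: [-5.2, -18.6, 2.6]
width: 54.4
grasp_force: 30.0
```

```bash
cat >s.py <<'E'
from h import *
o=get_obs();R=cv2.Rodrigues(o["orientation"])[0]
print("t",o["t"],"pos",o["ee_pos"].round(1),"yaw",np.arctan2(R[1,1],R[0,1]).round(4),"F",o["ft_force"].round(1),"M",o["moment"].round(3),"w",o["width"].round(2),o["grasp_force"].round(1),"j6",o["qpos"][5].round(3),"tau6",o["joint_torque"][5].round(3))
E
python3 s.py
```

```text
Traceback (most recent call last):
  File "s.py", line 3, in <module>
    print("t",o["t"],"pos",o["ee_pos"].round(1),"yaw",np.arctan2(R[1,1],R[0,1]).round(4),"F",o["ft_force"].round(1),"M",o["moment"].round(3),"w",o["width"].round(2),o["grasp_force"].round(1),"j6",o["qpos"][5].round(3),"tau6",o["joint_torque"][5].round(3))
                                                                                                                                                 ^^^^^^^^^^^^^^^^
AttributeError: 'float' object has no attribute 'round'
```

```bash
cat >s.py <<'E'
from h import *
o=get_obs();R=cv2.Rodrigues(o["orientation"])[0];r=np.round
print("t",r(o["t"],2),"pos",r(o["ee_pos"],1),"yaw",r(np.arctan2(R[1,1],R[0,1]),4),"F",r(o["ft_force"],1),"M",r(o["moment"],3),"w",r(o["width"],2),o["grasp_force"],"j6",r(o["qpos"][5],3),"tau6",r(o["joint_torque"][5],3))
E
python3 s.py
```

```text
t 8.47 pos [ 507.8 -106.4   78.8] yaw 1.3822 F [ -5.2 -18.6   2.6] M [-3.273  0.816 -0.031] w 54.44 30.005555748939514 j6 -1.603 tau6 -0.041
```

Emit:
step_arm(deltas=[[[0,-0.008,0],[0,0,0],-1],[[0,-0.008,0],[0,0,0],-1],[[0,-0.008,0],[0,0,0],-1],[[0,-0.008,0],[0,0,0],-1]])

```text
t: 8.8
ee_pos: [507.8, -106.6, 78.8]
orientation: [0.299, 3.126, -0.002]
ft_force: [-2.0, -7.1, 6.5]
width: 54.7
grasp_force: 30.0
```

```bash
python3 s.py
```

```text
t 8.8 pos [ 507.8 -106.6   78.8] yaw 1.3801 F [-2.  -7.1  6.5] M [-1.228  0.441  0.079] w 54.75 30.001260638237 j6 -1.608 tau6 0.053
```

Emit:
step_arm(deltas=[[[0,-0.005,0],[0,0,0.04],-1],[[0,-0.005,0],[0,0,0.08],-1],[[0,-0.005,0],[0,0,0.12],-1],[[0,-0.005,0],[0,0,0.16],-1],[[0,-0.005,0],[0,0,0.2],-1],[[0,-0.005,0],[0,0,0.24],-1],[[0,-0.005,0],[0,0,0.28],-1],[[0,-0.005,0],[0,0,0.32],-1]])

```text
t: 9.47
ee_pos: [508.2, -105.9, 78.8]
orientation: [1.038, 2.964, 0.003]
ft_force: [0.7, 7.3, 5.0]
width: 54.6
grasp_force: 30.0
```

```bash
python3 s.py
```

```text
t 9.47 pos [ 508.2 -105.9   78.8] yaw 0.8972 F [0.7 7.3 5. ] M [ 1.142 -0.31   0.455] w 54.58 29.998933374881744 j6 -1.128 tau6 -0.477
```

Emit:
step_arm(deltas=[[[0.002,0.002,0],[0,0,0.04],-1],[[0.002,0.002,0],[0,0,0.08],-1],[[0.002,0.002,0],[0,0,0.12],-1],[[0.002,0.002,0],[0,0,0.16],-1],[[0.002,0.002,0],[0,0,0.2],-1],[[0.002,0.002,0],[0,0,0.24],-1],[[0.002,0.002,0],[0,0,0.28],-1],[[0.002,0.002,0],[0,0,0.32],-1],[[0.002,0.002,0],[0,0,0.36],-1],[[0.002,0.002,0],[0,0,0.4],-1]])

```text
t: 10.3
ee_pos: [509.2, -105.2, 78.9]
orientation: [1.866, 2.524, 0.005]
ft_force: [4.6, 7.0, 1.5]
width: 54.6
grasp_force: 30.0
```

```bash
python3 s.py
```

```text
t 10.3 pos [ 509.2 -105.2   78.9] yaw 0.2974 F [4.6 7.  1.5] M [ 1.048 -0.684  0.496] w 54.57 29.999549388885498 j6 -0.527 tau6 -0.446
```

Emit:
step_arm(deltas=[[[0.002,0.002,0],[0,0,0.04],-1],[[0.002,0.002,0],[0,0,0.08],-1],[[0.002,0.002,0],[0,0,0.12],-1],[[0.002,0.002,0],[0,0,0.14],-1],[[0.002,0.002,0],[0,0,0.16],-1],[[0.002,0.002,0],[0,0,0.18],-1]])

```text
t: 10.8
ee_pos: [509.7, -105.1, 78.8]
orientation: [2.187, 2.251, 0.004]
ft_force: [4.5, 2.8, 0.6]
width: 54.6
grasp_force: 30.0
```

```bash
python3 s.py
```

```text
t 10.8 pos [ 509.7 -105.1   78.8] yaw 0.0291 F [4.5 2.8 0.6] M [ 0.455 -0.641  0.456] w 54.57 30.001324117183685 j6 -0.257 tau6 0.026
```

Emit:
step_arm(deltas=[[[0,0,0],[0,0,0.02],-1],[[0,0,0],[0,0,0.04],-1],[[0,0,0],[0,0,0.06],-1],[[0,0,0],[0,0,0.08],-1]])

```text
t: 11.13
ee_pos: [510.0, -105.1, 78.9]
orientation: [2.318, 2.116, 0.005]
ft_force: [6.4, 2.7, -1.3]
width: 54.1
grasp_force: 30.0
```

```bash
python3 s.py
```

```text
t 11.13 pos [ 510.  -105.1   78.9] yaw -0.0908 F [ 6.4  2.7 -1.3] M [ 0.513 -0.744  0.54 ] w 54.1 30.001588761806488 j6 -0.137 tau6 0.068
```

```bash
python3 - <<'E'
from h import *
w=get_image("wrist");a=w["pixels"][:,:,::-1];cv2.imwrite("pics/w5full.png",a);np.save("w5T.npy",w["T"])
print(proj(w,[[523.7,13.5,90],[523.7,13.5,72]]))
cv2.imwrite("pics/w5.png",cv2.resize(a[0:240,180:500],None,fx=2.5,fy=2.5,interpolation=cv2.INTER_CUBIC))
E
```

```text
[[325.95993791  31.42680635]
 [324.92876081  43.00585585]]
```

View pics/w5.png

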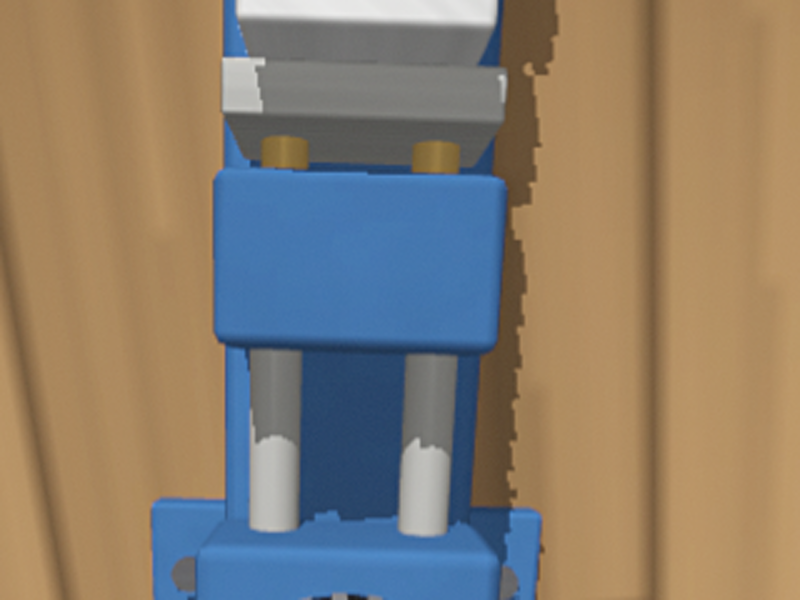

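The view shows the pad's top front edge at crop row 60 and rear edge at row 113, the carriage's front edge at row 172, and the mould's lower top edge at row 22. I'll turn these into positions along the vise.

```bash
python3 - <<'E'
from h import *
w=get_image("wrist");w["T"]=np.load("w5T.npy")
c=np.array([(367,22),(367,62),(362,113),(360,173)])
P=px(w,c/2.5+[180,0],[90,72,72,72]);u=np.array([.12,.993,0])
print(P.round(1),((P-[532.6,81.3,0])@u).round(1))
E
python3 s.py
```

```text
[[524.8  22.   90. ]
 [525.2  21.1  72. ]
 [523.6  12.6  72. ]
 [522.3   2.1  72. ]] [-59.8 -60.6 -69.3 -79.8]
t 11.23 pos [ 510.  -105.1   78.9] yaw -0.0907 F [ 5.6  2.4 -0.3] M [ 0.408 -0.664  0.266] w 54.37 30.002776086330414 j6 -0.137 tau6 0.597
```

Emit:
step_arm(deltas=[[[0,0.002,0],[0,0,0.02],-1],[[0,0.002,0],[0,0,0.04],-1],[[0,0.002,0],[0,0,0.06],-1],[[0,0.002,0],[0,0,0.08],-1]])

```text
t: 11.57
ee_pos: [510.2, -105.1, 78.8]
orientation: [2.441, 1.974, 0.005]
ft_force: [4.2, 2.9, 0.4]
width: 54.2
grasp_force: 30.0
```

```bash
python3 s.py; cat >g.py <<'E'
import sys
from h import *
# pad rear edge / carriage front edge from the wrist picture, along a strip between the pins
def strip(w,a):
    out=[]
    for off in range(-6,7,3):
        A=np.array([523.6,12.6,72.])+off*np.array([.993,-.12,0]);u=np.array([.12,.993,0])
        s=np.arange(-22,14,.2);uv=proj(w,A+s[:,None]*u).astype(np.float32)
        out.append(cv2.remap(a,uv[:,0].reshape(1,-1),uv[:,1].reshape(1,-1),cv2.INTER_LINEAR)[0])
    return s,np.mean(out,0)
w=get_image("wrist")
if len(sys.argv)>2:
    a=cv2.imread(sys.argv[1]);w["T"]=np.load(sys.argv[2])
else:
    a=np.ascontiguousarray(w["pixels"][:,:,::-1]);cv2.imwrite(sys.argv[1],a);np.save(sys.argv[1]+".npy",w["T"])
s,p=strip(w,a);sat=p[:,0]-p[:,2]; gray=p.mean(1)
for q,n in((sat,"b-r"),(gray,"gray")):
    d=np.gradient(cv2.GaussianBlur(q.reshape(1,-1),(0,0),3)[0]);i=[k for k in range(2,len(d)-2) if abs(d[k])==max(abs(d[k-2:k+3])) and abs(d[k])>1]
    print(n,[(round(float(s[k]),1),round(float(d[k]),1)) for k in i])
E
python3 g.py pics/w5full.png w5T.npy; python3 g.py pics/w6.png
```

```text
t 11.57 pos [ 510.2 -105.1   78.8] yaw -0.2107 F [4.2 2.9 0.4] M [ 0.371 -0.605  0.665] w 54.24 30.001426935195923 j6 -0.017 tau6 0.132
b-r [(-8.8, -8.8)]
gray [(-10.2, -7.1), (-8.6, 1.8), (-0.6, 4.5), (8.4, -1.7)]
b-r [(-8.6, -12.5)]
gray [(-9.2, -4.4), (-0.6, 4.4), (8.4, -1.7)]
```

```bash
sed -e 's/s=np.arange(-22,14,.2)/s=np.arange(-55,14,.2)/' -e 's/,3)\[0\])/,3)[0])/' g.py > g4.py; python3 g4.py pics/w4.png w4T.npy; python3 g4.py pics/w5full.png w5T.npy;  python3 s.py
```

```text
b-r [(-27.4, -11.8)]
gray [(-27.8, -3.7), (-16.6, 3.7), (-14.6, -1.2), (8.2, 9.2)]
b-r [(-44.0, -1.5), (-41.8, 4.2), (-8.8, -8.8)]
gray [(-44.0, -1.5), (-41.6, 4.9), (-10.2, -7.1), (-8.6, 1.8), (-0.6, 4.5), (8.4, -1.7)]
t 11.77 pos [ 510.2 -105.1   78.9] yaw -0.2098 F [4.5 3.6 2.1] M [ 0.532 -0.629  0.352] w 54.24 30.00245600938797 j6 -0.018 tau6 0.372
```

Emit:
step_arm(deltas=[[[0,0,0],[0,0,0.02],-1],[[0,0,0],[0,0,0.04],-1],[[0,0,0],[0,0,0.06],-1]])

```text
t: 12.02
ee_pos: [510.4, -105.2, 78.9]
orientation: [2.527, 1.862, 0.005]
ft_force: [4.9, 3.1, 0.3]
width: 54.4
grasp_force: 30.0
```

```bash
python3 s.py; python3 g.py pics/w7.png; python3 s.py
```

```text
t 12.02 pos [ 510.4 -105.2   78.9] yaw -0.3005 F [4.9 3.1 0.3] M [ 0.512 -0.752  0.695] w 54.45 30.001645982265472 j6 0.073 tau6 0.179
b-r [(-7.8, -11.0)]
gray [(-8.6, -4.0), (-0.4, 4.4), (8.4, -1.5)]
t 12.07 pos [ 510.4 -105.2   78.8] yaw -0.3025 F [4.5 2.3 0. ] M [ 0.505 -0.686  0.563] w 54.12 30.002481937408447 j6 0.075 tau6 0.473
```

Emit:
step_arm(deltas=[[[0,0,0],[0,0,0],1],[[0,0,0],[0,0,0],1],[[0,0,0],[0,0,0],1],[[0,0,0],[0,0,0],1],[[0,0,0],[0,0,0],1],[[0,0,0],[0,0,0],1],[[0,0,-0.04],[0,0,0],1],[[0,0,-0.1],[0,0,0],1],[[0,0,-0.2],[0,0,0],1],[[0,0,-0.3],[0,0,0],1],[[0,0,-0.4],[0,0,0],1],[[0,0,-0.4],[0,0,0],1],[[0,0,-0.4],[0,0,0],1],[[0,0,-0.4],[0,0,0],1]])

```text
t: 13.23
ee_pos: [507.5, -105.6, 197.5]
orientation: [-2.529, -1.864, 0.001]
ft_force: [0.1, -0.1, 0.6]
width: 87.9
grasp_force: 0.0
```

```bash
python3 s.py; python3 g4.py pics/w8.png; python3 -c "
import cv2;a=cv2.imread('pics/w8.png');cv2.imwrite('pics/w8v.png',a)"
```

```text
t 13.23 pos [ 507.5 -105.6  197.5] yaw -0.3006 F [ 0.1 -0.1  0.6] M [-0.04   0.057 -0.008] w 87.86 0.0 j6 0.073 tau6 0.001
b-r [(-41.8, -1.4), (-39.2, 4.0), (-6.2, -6.6)]
gray [(-41.8, -1.4), (-39.2, 4.4), (-8.4, -3.9), (-6.2, 1.5), (-0.4, 3.7), (8.4, -1.8), (13.0, 8.1)]
```

View pics/w8v.png

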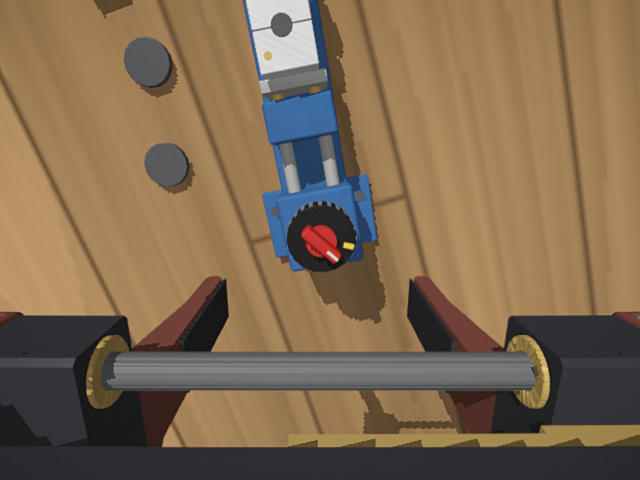

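The view shows the mould clamped, the ring free and the gripper clear. I'll check the ring's turn from the yellow mark, which gives the slip.

```bash
python3 - <<'E'
from h import *
w=get_image("wrist")
for f,t in(("w4.png","w4T.npy"),("w8.png","pics/w8.png.npy")):
    a=cv2.imread("pics/"+f).astype(int);w["T"]=np.load(t)
    c=proj(w,[[507.6,-104.6,102]])[0]
    yy,xx=np.mgrid[:480,:640];near=np.hypot(xx-c[0],yy-c[1])<40
    blk=near&(a.max(2)<70)
    b,g,r=a[...,0],a[...,1],a[...,2]
    Y=near&(r>150)&(g>130)&(b<100);W=near&(a.min(2)>130)&(r>g)
    Rd=near&(r>120)&(g<70)&(b<70)
    q=[px(w,[(xx[m].mean(),yy[m].mean())],[z])[0] for m,z in((Y,102),(W,123),(Rd,120))]
    k=px(w,[c],[102])[0]
    print(Y.sum(),W.sum(),Rd.sum(),np.round(q,1),"yellow ang",np.arctan2(*(q[0]-[507.6,-104.6,102])[[1,0]]),"tip-ang",np.arctan2(*(q[1]-[507.6,-104.6,102])[[1,0]]))
E
```

```text
104 35 812 [[ 527.3  -93.6  102. ]
 [ 513.3 -110.2  123. ]
 [ 506.6 -104.7  120. ]] yellow ang 0.5087920572687683 tip-ang -0.7786719724587068
59 33 914 [[ 528.7 -117.5  102. ]
 [ 514.7 -113.9  123. ]
 [ 509.9 -102.7  120. ]] yellow ang -0.5506150894255526 tip-ang -0.921961776183039
```

```bash
python3 - <<'E'
from h import *
w=get_image("wrist")
for t,y,tip in(("w4T.npy",(341,247),(302,259)),("pics/w8.png.npy",(349,246),(333.5,256.5))):
    w["T"]=np.load(t);Y=px(w,[y,tip],[102,123]);d=Y-[507.6,-105.2,0]
    print(Y.round(1),np.hypot(d[:,0],d[:,1]),np.arctan2(d[:,1],d[:,0]))
E
python3 s.py
```

```text
[[ 519.   -85.2  102. ]
 [ 516.4 -115.6  123. ]] [23.03464708 13.62021759] [ 1.05081985 -0.86503679]
[[ 529.2 -118.2  102. ]
 [ 515.8 -116.4  123. ]] [25.17124663 13.90239296] [-0.54126556 -0.9377615 ]
t 13.38 pos [ 507.1 -105.4  196.6] yaw -0.3005 F [-0.2  0.4 -0. ] M [-0.037  0.11   0.017] w 87.86 0.0 j6 0.073 tau6 -0.0
```

Knob shift is under 1 mm. The ring turned about 1.6 rad and pad travel is about 3.2–4.5 mm, which is toward the low side. I'll regrip and add about 0.1 rad for margin.

Emit:
step_arm(deltas=[[[0,0.006,0.1],[0,0,0],1],[[0,0.006,0.2],[0,0,0],1],[[0,0.006,0.28],[0,0,0],1],[[0,0.006,0.34],[0,0,0],1],[[0,0.006,0.38],[0,0,0],1],[[0,0.006,0.398],[0,0,0],1],[[0,0.006,0.398],[0,0,0],1],[[0,0.006,0.398],[0,0,0],-1],[[0,0.006,0.398],[0,0,0],-1],[[0,0.006,0.398],[0,0,0],-1],[[0,0.006,0.398],[0,0,0],-1],[[0,0.006,0.398],[0,0,0],-1],[[0,0.006,0.398],[0,0,0],-1],[[0,0.006,0.398],[0,0,0],-1]])

```text
t: 14.55
ee_pos: [510.1, -106.2, 79.2]
orientation: [2.528, 1.863, 0.001]
ft_force: [-1.2, 1.0, 3.7]
width: 54.3
grasp_force: 30.0
```

```bash
python3 s.py
```

```text
t 14.55 pos [ 510.1 -106.2   79.2] yaw -0.3005 F [-1.2  1.   3.7] M [-0.053  0.233  0.022] w 54.25 30.00178724527359 j6 0.072 tau6 -0.002
```

Emit:
step_arm(deltas=[[[0,0,0],[0,0,0.02],-1],[[0,0,0],[0,0,0.04],-1],[[0,0,0],[0,0,0.06],-1]])

```text
t: 14.8
ee_pos: [510.2, -106.3, 79.2]
orientation: [2.609, 1.748, 0.0]
ft_force: [-0.2, 0.8, 5.0]
width: 54.3
grasp_force: 30.0
```

```bash
python3 s.py; python3 g.py pics/w9.png; python3 s.py
```

```text
t 14.8 pos [ 510.2 -106.3   79.2] yaw -0.3901 F [-0.2  0.8  5. ] M [0.004 0.152 0.682] w 54.29 30.000924468040466 j6 0.163 tau6 0.215
b-r [(-6.8, -8.9)]
gray [(-8.2, -4.4), (-6.4, 2.1), (-0.6, 4.3), (8.4, -1.3)]
t 14.85 pos [ 510.2 -106.3   79.2] yaw -0.3919 F [-0.1  1.2  4.1] M [-0.016  0.244  0.518] w 54.29 30.001909732818604 j6 0.165 tau6 0.456
```

Emit:
step_arm(deltas=[[[0,0,0],[0,0,0.015],-1],[[0,0,0],[0,0,0.03],-1]])

```text
t: 15.02
ee_pos: [510.2, -106.3, 79.2]
orientation: [2.647, 1.69, 0.001]
ft_force: [-0.8, 1.8, 5.6]
width: 54.5
grasp_force: 30.0
```

```bash
python3 s.py; python3 g.py pics/w10.png; python3 s.py
```

```text
t 15.02 pos [ 510.2 -106.3   79.2] yaw -0.4342 F [-0.8  1.8  5.6] M [-0.01   0.209  0.683] w 54.47 30.00142604112625 j6 0.207 tau6 0.33
b-r [(-6.2, -8.6)]
gray [(-7.8, -4.3), (-6.0, 2.4), (-0.6, 4.2), (8.4, -1.3)]
t 15.07 pos [ 510.2 -106.3   79.2] yaw -0.4357 F [-1.1  0.1  5. ] M [0.015 0.206 0.625] w 54.5 30.00190168619156 j6 0.208 tau6 0.565
```

Emit:
step_arm(deltas=[[[0,0,0],[0,0,0.03],1],[[0,0,0],[0,0,0.03],1],[[0,0,0],[0,0,0.03],1],[[0,0,0],[0,0,0.03],1],[[0,0,0],[0,0,0.03],1],[[0,0,0],[0,0,0.03],1],[[0,0,-0.04],[0,0,0.03],1],[[0,0,-0.1],[0,0,0.03],1],[[0,0,-0.2],[0,0,0.03],1],[[0,0,-0.3],[0,0,0.03],1],[[0,0,-0.4],[0,0,0.03],1],[[0,0,-0.4],[0,0,0.03],1],[[0,0,-0.4],[0,0,0.03],1],[[0,0,-0.4],[0,0,0.03],1],[[0,0,-0.4],[0,0,0.03],1]])

```text
t: 16.32
ee_pos: [508.8, -105.9, 197.3]
orientation: [-2.685, -1.628, 0.003]
ft_force: [-0.3, 0.5, -0.3]
width: 88.2
grasp_force: 0.0
```

```bash
python3 s.py; python3 g.py pics/w11.png
```

```text
t 16.32 pos [ 508.8 -105.9  197.3] yaw -0.4804 F [-0.3  0.5 -0.3] M [-0.087  0.114 -0.053] w 88.21 0.0 j6 0.252 tau6 -0.002
b-r [(-6.0, -7.1)]
gray [(-7.6, -3.4), (-5.6, 1.6), (-0.4, 3.6), (8.6, -1.5), (13.0, 6.2)]
```

```bash
python3 -c "
from workcell import *
print(close_job())"
```

```text
the job is handed in; nothing more can be done
None
```

The job is handed in (no verdict came back): the mould stands clamped square in the vise with the pad about 4–5 mm in by camera and torque estimates, the red knob moved less than about 1 mm when last checked before the final small turn, and the gripper is open and clear.

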